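# Reverse-gear test of a gear selector

### The job

The gear selector on the test bench is to be tested in reverse. With the outside of the fingers, push its lever through the H-gate into reverse, fully home: that is the right-hand leg of the gate, at the end nearest the robot. Only then press the remote box's start button (the small flat one, not the wide mushroom stop) fully down and let it come up again; do not take the lever's knob between the fingers, and leave the other things on the bench where they are.

Things in the scene. Friction and masses are not known exactly. Their poses are not given: they have to be found in the camera images.
- shifter: gear selector: a steel frame on a 150 x 160 mm plate, fixed to the bench. Origin: centre of the plate's underside, on the bench. Its x axis points away from the robot (turned at most 0.3 rad), y to its left, z up. No springs: friction keeps the lever where it is left; moving it takes about 3 N at the knob
- gate (a point): middle of the H-gate, top of the level aluminium plate (110 x 122 mm), 124 mm above the bench; axes as the selector's. Slot 14 mm wide: legs along x at y = +24, 0, -24 mm, ending 33 mm from the cross slot, which runs along y at x = 0 (neutral). Left leg: 1st far, 2nd near; middle: 3rd far, 4th near; right: 5th far, reverse near. Legs are changed only through the cross slot
- pivot (a point): point 40 mm above the bench, under the middle of the gate, about which the 10 mm steel lever tilts both ways. The lever starts anywhere along the left leg (1st, 2nd or between). The tongues between the legs have rounded noses that guide it
- knob (a point): centre of the black ball knob at the lever's end, 46 mm diameter, 170 mm from the pivot: 210 mm above the bench when upright, about 195 mm in a gear of an outer leg. It travels about 50 mm sideways from the middle leg to an outer one, and about 50 mm from neutral to the end of a leg
- select (a joint): lever's sideways tilt in rad: about +0.3 in the left leg, 0 in the middle leg, about -0.3 in the right leg (stops at +-0.30)
- shift (a joint): lever's tilt along the legs in rad: +0.30 at the stop away from the robot, 0 in neutral (cross slot), -0.30 at the stop towards the robot. Fully in reverse: both joints near -0.30
- startbox: remote start box, 80 x 150 x 49 mm, fixed to the bench; origin at the centre of its underside, x away from the robot (turned at most 0.4 rad), y left. Two black upright push buttons stand on its top, 72 mm apart along y: start on the left (y = +36 mm), stop on the right (y = -36 mm)
- start_top (a point): centre of the top face of the start button: flat, 26 mm diameter, inside a steel collar 42 mm wide; the face is 71 mm above the bench and 10 mm above the collar
- start (a joint): how far start is pressed, m: 0 is up, 0.006 fully down at its stop (about 5 N); it springs back
- stop_top (a point): centre of the top of the stop button: a mushroom head 40 mm wide, 79 mm above the bench
- stop (a joint): how far stop is pressed, m: 0 is up, 0.006 down; not to be pressed
- multimeter: hand-held multimeter lying on its back, 178 x 84 x 45 mm; loose, to be left alone. Origin: under its middle
- screwdriver: screwdriver lying flat, 190 mm long; loose, to be left alone. Origin: under its middle
- pliers: needle-nose pliers lying flat, 165 x 65 x 14 mm; loose, to be left alone. Origin: under its middle
- solder_spool: upright reel of solder, 60 mm diameter, 48 mm high, standing between the gear selector and the start box; loose, to be left alone. Origin: under its middle
- flux_bottle: small plastic bottle, 52 mm diameter, 125 mm high; loose, to be left alone. Origin: under its middle
- open_supply: opened power supply in a steel U-frame, 150 x 100 x 46 mm; loose, to be left alone. Origin: under its middle
- parts_tray: small divided plastic tray, 110 x 160 x 35 mm; loose, to be left alone. Origin: under its middle

How it is judged:
By the outcome, as a careful person would: the job done as asked, in the order asked, and still so for the second after the job is handed in, with the robot touching nothing.
It also fails if it takes over 72 s, if anything falls off the work surface, if the arm or the gripper's body presses on something with over 40 N, if the wrist force passes 120 N, or if a joint passes its speed limit or range.

### The arm

A 7-joint arm with a two-finger parallel gripper is mounted at the origin on the work surface. World frame = base frame: x ahead of the robot, y to its left, z up, the work surface at z = 0. Lengths are in m, angles in degrees, forces in N, time in s.
With the tool pointing down it reaches from about 0.35 to 0.9 m from the base axis. Payload 7.2 kg.
Tool frame: the origin (TCP) lies on the centre line of the jaws, within the pads' length; the fingertips stand 22 mm ahead of it and the grasp point (between the pads) lies 3 mm ahead of it; z points along the fingers, y is the line along which they close (so a half turn about z gives the same grasp; the last joint's range is limited). The gripper opens to 88 mm and grips with 3 to 60 N. Pads are 20 mm wide; open, the fingers measure 115 mm over their backs; the gripper's body (75 mm by 178 mm) begins 61 mm behind the grasp point.
Start: joints at [-78.564, 23.554, -0.728, 91.456, 0.321, 64.991, -4.71], TCP at [0.165, 0.603, 0.245] pointing down, gripper open.
Joint ranges: [-169.25, 169.25], [-16.82, 113.86], [-84.01, 82.57], [7.8, 145.47], [-59.2, 239.2], [7.22, 106.19], [-163.78, 163.78]. Speed limits (degrees/s): [136.94, 136.94, 172.46, 172.46, 180, 180, 180].

### API

Orientations are given as a 3x3 rotation matrix whose columns are the frame's x, y, z axes.
In Python, from workcell import get_state, capture, camera_params, finish_job, spot_in gives the robot as it stands. The module is installed in compiled form; this text tells all that it offers.
- The arm moves only by the tool apply_moves, never from a script. Its argument "moves" is text: rows parted by semicolons, each of 7 numbers parted by spaces: the shift along the world's x, y, z in m, then the turn, a rotation vector about the world's x, y, z in rad, then the finger opening in m, from 0 to 0.0878. A call has exactly 8 rows; each row shifts and turns the commanded pose from where the row before left it; what a row does not reach is not made up. A row lasts 1/8 s, in which the tool goes at most 62.5 mm and 10.7 degrees, less where a joint would pass 70% of its speed; a pose out of reach is approached as far as the arm can. A call with a gripper value outside its range is refused whole. The fingers move at their own pace and stop on an object; the grip force is fixed at half the most. Time passes only in rows, so rows that do not move let the fingers close, or fill a call up. It gives the time, the measured TCP pose, the force, the opening and the grip force at its end, in the units of the state.
- get_state(): the state, without advancing time (a new reading comes with each control period).
- capture(name): name is "scene" or "top"; returns the picture (400x640x3 uint8, red, green, blue); there is no depth.
- camera_params(name): a dict with "fx", "fy", "cx", "cy" (pixels), "k1" (the pictures are not rectified: a ray, as slopes to the right and down, at radius r is drawn at 1 + k1 r^2 times it, then the intrinsics apply), "xyz" and "rotation" of the camera in the world. Camera axes: x right, y down, z forward; pixel columns grow to the right and rows downward; lengths in m; the calibration is good to about 2 mm. A picture is of the moment at which its call begins. camera_params takes no time and is no camera call.
- finish_job(): hands the job in; it is judged then, once.
Trained networks look in the newest picture that a camera, given by its name, has taken for a name from the list of things; names that differ only in an ending like _2 or _b are one class to them, and where a whole thing is asked for, a point or a joint stands for the part that bears it (a point fixed in the world has none). Each returns a list of dicts, best first, with "conf" (0 to 1); they miss things now and then, are a little off and sometimes report something else, mostly with a low value. They report only what shows in the picture. A call takes as long as a camera call.
- spot_in(camera, target): "centre" ([row, column] in pixels, amid what is visible of it).
The state is a dict: "clock": time; "joint_positions": joint angles; "joint_velocities": joint speeds; "tau": joint torques, N m; "tool_pos": TCP position; "tool_rot": TCP orientation; "wrist_force": force on the tool from outside, world axes, zero at the start; "ft_torque": the same for the moment, N m; "opening": finger opening in m; "grip_force": force on a finger pad.
Only numpy, scipy, OpenCV 4.12 (cv2) and the standard library are available. Lean on these libraries where they do the work, as an engineer would, in place of code of your own. Each camera call takes 0.05 s, during which the arm holds its last target. There are 200 camera calls.

## Working session

There is one attempt and no reset: what is moved stays moved. The work goes in short steps, Python scripts to look and compute and a tool call to move; the robot and the scene stay as the last step left them, time stands still between calls to the robot, and variables do not carry over. Pictures are saved under pics/ and viewed, at most 10 in all, crops included, and the job is handed in when it is done.

Besides the shell and the picture viewer there is one more tool, called after "Call:" by a JSON object that holds its "fn" and its "kwargs", one argument or row to a line. apply_moves: Moves the arm, as the interface text tells. Its arguments: {"type":"object","properties":{"moves":{"type":"string"}},"required":["moves"]}

```bash
mkdir -p pics
cat > h.py <<'E'
import numpy as np, cv2
from workcell import *
def ray(cam,rc):
    p=camera_params(cam); u=np.array([(rc[1]-p['cx'])/p['fx'],(rc[0]-p['cy'])/p['fy']])
    s=u.copy()
    for _ in range(20): s=u/(1+p['k1']*(s@s))
    R=np.array(p['rotation']); return np.array(p['xyz']),R@np.array([s[0],s[1],1])
def atz(cam,rc,z):
    o,d=ray(cam,rc); return o+d*(z-o[2])/d[2]
def tri(a,b):
    (o1,d1),(o2,d2)=ray('scene',a),ray('top',b)
    A=np.array([d1,-d2]).T; t=np.linalg.lstsq(A,o2-o1,rcond=None)[0]
    p,q=o1+t[0]*d1,o2+t[1]*d2; return (p+q)/2,np.linalg.norm(p-q)
def proj(cam,P):
    p=camera_params(cam); c=np.array(p['rotation']).T@(np.array(P)-p['xyz']); s=c[:2]/c[2]; s=s*(1+p['k1']*(s@s))
    return [s[1]*p['fy']+p['cy'],s[0]*p['fx']+p['cx']]
E
python3 - <<'E'
from h import *
np.set_printoptions(precision=3,suppress=True)
for c in ('scene','top'):
    im=capture(c); cv2.imwrite(f'pics/{c}0.png',im[:,:,::-1]); print(camera_params(c))
    for t in ('shifter','knob','gate','startbox','start_top','stop_top','flux_bottle','solder_spool'):
        print(c,t,[(np.round(d['centre'],1),round(d['conf'],2)) for d in spot_in(c,t)][:3])
print(get_state())
E
```

```text
{'fx': 455.3505432646795, 'fy': 455.3505432646795, 'cx': 317.2336643831297, 'cy': 203.38040321179733, 'k1': -0.048105656503532865, 'xyz': array([ 1.594, -0.593,  0.984]), 'rotation': array([[ 0.469,  0.525, -0.71 ],
       [ 0.883, -0.259,  0.391],
       [ 0.021, -0.811, -0.585]])}
scene shifter [(array([234.7, 257.9]), 0.72)]
scene knob [(array([191.2, 267.3]), 0.7)]
scene gate [(array([236.1, 260. ]), 0.95)]
scene startbox [(array([213.9, 369.3]), 0.76)]
scene start_top []
scene stop_top [(array([206.7, 357.1]), 0.56)]
scene flux_bottle [(array([169.4, 392.7]), 0.54)]
scene solder_spool [(array([226.9, 321.2]), 0.79)]
{'fx': 430.3970283463784, 'fy': 430.3970283463784, 'cx': 321.1700342854058, 'cy': 203.7240719301759, 'k1': -0.08702367940947649, 'xyz': array([ 0.489, -0.001,  1.318]), 'rotation': array([[ 0.004, -0.998,  0.064],
       [-1.   , -0.004, -0.014],
       [ 0.014, -0.064, -0.998]])}
top shifter [(array([218.8, 385.1]), 0.75), (array([203.7, 266.3]), 0.5)]
top knob [(array([225.1, 378.9]), 0.52)]
top gate [(array([219.1, 386.9]), 0.74)]
top startbox [(array([207.3, 258.2]), 0.84), (array([140.5, 359.9]), 0.67)]
top start_top [(array([209.2, 240.7]), 0.61)]
top stop_top [(array([208.7, 265.4]), 0.51)]
top flux_bottle [(array([272. , 173.6]), 0.59), (array([223. , 378.6]), 0.21)]
top solder_spool [(array([211.8, 311.3]), 0.79)]
{'clock': 0.9, 'joint_positions': array([-78.564,  23.553,  -0.729,  91.454,   0.321,  64.99 ,  -4.711]), 'joint_velocities': array([ 0.03 ,  0.01 ,  0.018,  0.063, -0.041,  0.063, -0.015]), 'tau': array([ -0.   , -58.771,   0.641, -29.138,  -0.054,   0.011,   0.   ]), 'tool_pos': array([0.165, 0.603, 0.245]), 'tool_rot': array([[-0.964,  0.265,  0.   ],
       [ 0.265,  0.964,  0.   ],
       [ 0.   ,  0.   , -1.   ]]), 'wrist_force': array([-0.802,  0.046,  0.136]), 'ft_torque': array([ 0.034, -0.033, -0.005]), 'grip_force': 0.0, 'opening': 0.08755177068072559}
```

Run:
```python
from h import *
np.set_printoptions(precision=3,suppress=True)
a=cv2.imread('pics/scene0.png')[130:300,190:460]; b=cv2.imread('pics/top0.png')[110:310,150:450]
cv2.imwrite('pics/sc.png',cv2.resize(a,None,fx=2.9,fy=2.9,interpolation=2)); cv2.imwrite('pics/tc.png',cv2.resize(b,None,fx=2.6,fy=2.6,interpolation=2))
print('knob',tri([191.2,267.3],[225.1,378.9])); print('gate',atz('scene',[236,260],.1),atz('top',[219,387],.12))
print('start',atz('top',[209.2,240.7],.071),'stop',atz('top',[208.7,265.4],.079),atz('scene',[206.7,357.1],.079))
```

```text
knob (array([ 0.505, -0.169,  0.19 ]), np.float64(0.0014831874191857171))
gate [ 0.592 -0.235  0.1  ] [ 0.524 -0.202  0.12 ]
start [0.552 0.215 0.071] stop [0.553 0.142 0.079] [0.572 0.124 0.079]
```

View pics/sc.png

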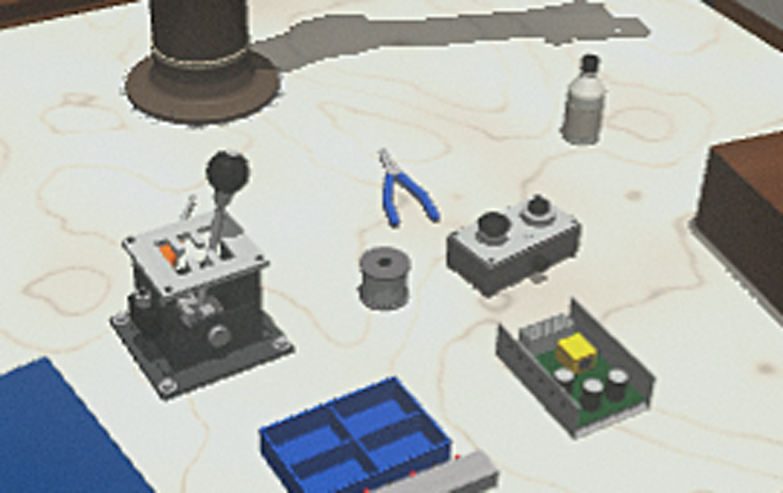

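View pics/tc.png

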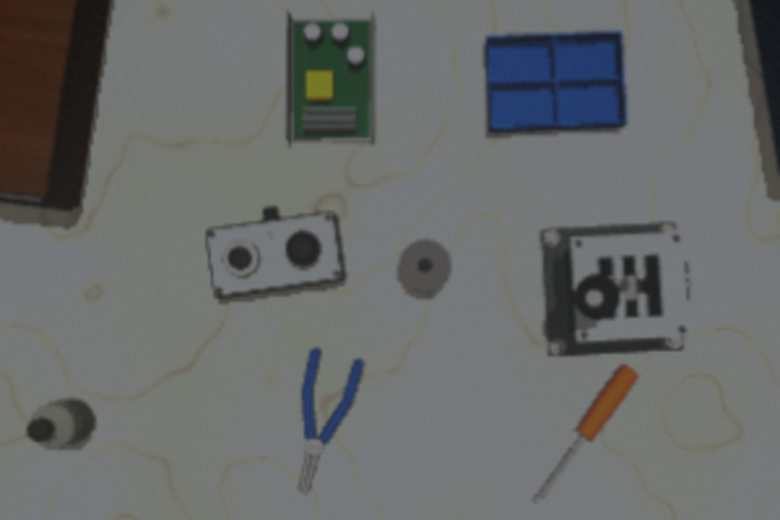

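Scene crop: the knob is at full px (row 191, col 268), the gate at (215, 258) and the start button at (203, 376). Top crop: the knob is at (224, 379), left leg on the near side, and the gate middle is near (220, 393). Next I check a candidate gate pose by overlay.

```bash
cat > ov.py <<'E'
from h import *
np.set_printoptions(precision=3,suppress=True)
g=atz('top',[220,392.7],.124); print('gate guess',g)
b1=atz('top',[110+245/2.6,150+240/2.6],.071); b2=atz('top',[110+245/2.6,150+303/2.6],.079); print(atz('top',[110+257/2.6,150+239/2.6],.071),b2)
def R(a): return np.array([[np.cos(a),-np.sin(a)],[np.sin(a),np.cos(a)]])
def overlay(g,a,name):
    segs=[([-33,y],[33,y]) for y in(24,0,-24)]+[([0,24],[0,-24])]
    c=[(55,61),(55,-61),(-55,-61),(-55,61)]; segs+=[(c[i],c[(i+1)%4]) for i in range(4)]
    base=[(75,80),(75,-80),(-75,-80),(-75,80)]
    out=[]
    for cam,(r0,c0) in(('scene',(170,210)),('top',(185,345))):
        im=cv2.resize(cv2.imread(f'pics/{cam}0.png')[r0:r0+95,c0:c0+80],None,fx=5,fy=5,interpolation=2)
        im=cv2.convertScaleAbs(im,alpha=1.5 if cam=='top' else 1)
        def L(p,q,z,col):
            P=[proj(cam,[*(g+R(a)@np.array(v)/1000),z]) for v in(p,q)]
            P=[(int((x[1]-c0+.5)*5),int((x[0]-r0+.5)*5)) for x in P]; cv2.line(im,*P,col,1)
        for p,q in segs:L(p,q,.124,(0,0,255))
        for i in range(4):L(base[i],base[(i+1)%4],0,(0,255,0))
        out.append(im)
    cv2.imwrite(name,np.hstack(out))
E
python3 -c "
from ov import *
overlay(g[:2],.055,'pics/ov1.png')"
```

```text
gate guess [ 0.521 -0.217  0.124]
[0.553 0.212 0.071] [0.566 0.139 0.079]
```

View pics/ov1.png

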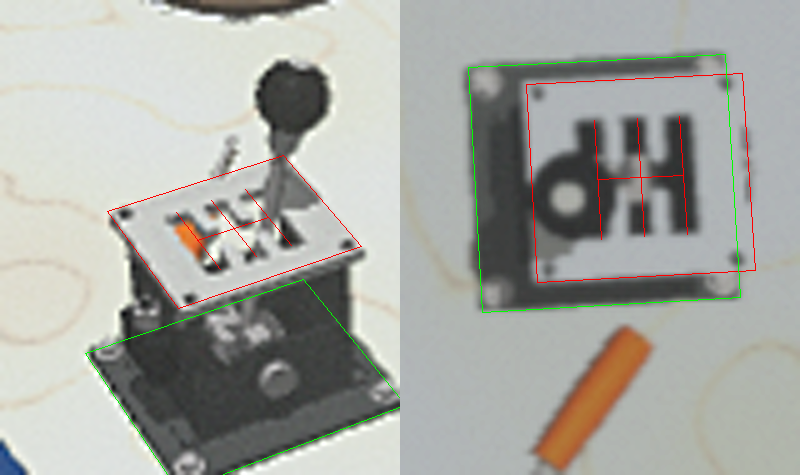

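Overlay: gate at about (0.522, -0.216), yaw 0.055, which fits both views to about 2 mm. The knob is about 48 mm left and 15 mm near of centre. I approach with the fingers closed.

Call:
{"fn": "apply_moves", "kwargs": {
  "moves": "0.032 -0.038 0.005 0 0 0.04 0;0.032 -0.038 0.005 0 0 0.04 0;0.032 -0.038 0.005 0 0 0.04 0;0.032 -0.038 0 0 0 0.04 0;0.032 -0.038 0 0 0 0.04 0;0.032 -0.038 0 0 0 0.04 0;0.032 -0.038 0 0 0 0.04 0;0.03 -0.038 0 0 0 0.043 0"
}}

```text
clock: 1.9
tool_pos: [0.4204, 0.2974, 0.2599]
tool_rot: [[-0.998, -0.056, 0.001], [-0.056, 0.998, 0.001], [-0.001, 0.0, -1.0]]
wrist_force: [1.1, 0.3, -1.4]
opening: 0.0112
grip_force: 0.0
```

Call:
{"fn": "apply_moves", "kwargs": {
  "moves": "0 -0.06 0 0 0 0 0;0 -0.06 0 0 0 0 0;0 -0.06 0 0 0 0 0;0 -0.06 0 0 0 0 0;0 -0.06 0 0 0 0 0;0.005 -0.06 0 0 0 0 0;0.005 -0.06 0 0 0 0 0;0.005 -0.05 0 0 0 0 0"
}}

```text
clock: 2.9
tool_pos: [0.4342, -0.1736, 0.2602]
tool_rot: [[-0.999, -0.054, 0.001], [-0.054, 0.999, -0.0], [-0.001, -0.0, -1.0]]
wrist_force: [0.5, 0.6, -0.4]
opening: 0.0005
grip_force: 0.0
```

```bash
python3 -c "
from h import *
s=get_state();print(s['clock'],s['tool_pos'],s['tool_rot'],s['joint_positions'],s['opening'],s['wrist_force'])"
```

```text
2.9 [ 0.43424706 -0.17362295  0.26015332] [[-9.98525463e-01 -5.42683517e-02  1.35842054e-03]
 [-5.42684811e-02  9.98526378e-01 -5.85895171e-05]
 [-1.35323918e-03 -1.32222544e-04 -9.99999076e-01]] [-12.57484846   6.92284874  31.59341896 112.90767715  -4.15824132
  61.17659267 113.94537097] 0.0005057762032717253 [ 0.50528664  0.55938566 -0.3597917 ]
```

Call:
{"fn": "apply_moves", "kwargs": {
  "moves": "0 0.001 -0.02 0 0 0 0;0 0.001 -0.02 0 0 0 0;0 0.001 -0.018 0 0 0 0;0.01 0 0 0 0 0 0;0.01 0 0 0 0 0 0;0.01 0 0 0 0 0 0;0.005 0 0 0 0 0 0;0 0 0 0 0 0 0"
}}

```text
clock: 3.9
tool_pos: [0.4698, -0.1683, 0.2017]
tool_rot: [[-0.998, -0.055, 0.0], [-0.055, 0.998, -0.0], [-0.0, -0.0, -1.0]]
wrist_force: [-0.4, 0.5, -0.6]
opening: 0.0004
grip_force: 0.0
```

Call:
{"fn": "apply_moves", "kwargs": {
  "moves": "0.003 0 0 0 0 0 0;0.003 0 0 0 0 0 0;0.003 0 0 0 0 0 0;0.002 0 0 0 0 0 0;0.002 0 0 0 0 0 0;0.002 0 0 0 0 0 0;0 0 0 0 0 0 0;0 0 0 0 0 0 0"
}}

```text
clock: 4.9
tool_pos: [0.4844, -0.1683, 0.2016]
tool_rot: [[-0.998, -0.055, 0.0], [-0.055, 0.998, -0.0], [-0.0, -0.0, -1.0]]
wrist_force: [-3.3, -0.3, 1.6]
opening: 0.0005
grip_force: 1.5
```

```bash
cat > look.py <<'E'
import sys
from h import *
n=sys.argv[1]; o=[]
np.set_printoptions(precision=4,suppress=True)
for cam,(r0,c0) in(('scene',(160,205)),('top',(175,345))):
    im=capture(cam); d=spot_in(cam,'knob'); print(cam,[(x['centre'],round(x['conf'],2)) for x in d][:2])
    o.append(cv2.resize(im[r0:r0+100,c0:c0+80,::-1],None,fx=5,fy=5,interpolation=2))
    o[-1]=cv2.convertScaleAbs(o[-1],alpha=1.5 if cam=='top' else 1)
cv2.imwrite(f'pics/{n}.png',np.hstack(o)); print(get_state()['tool_pos'],get_state()['wrist_force'])
E
python3 look.py l1
```

```text
scene [([189.9, 267.4], 0.74)]
top [([270.3, 269.3], 0.31)]
[ 0.4844 -0.1682  0.2016] [-2.4732  1.1135  1.7425]
```

View pics/l1.png

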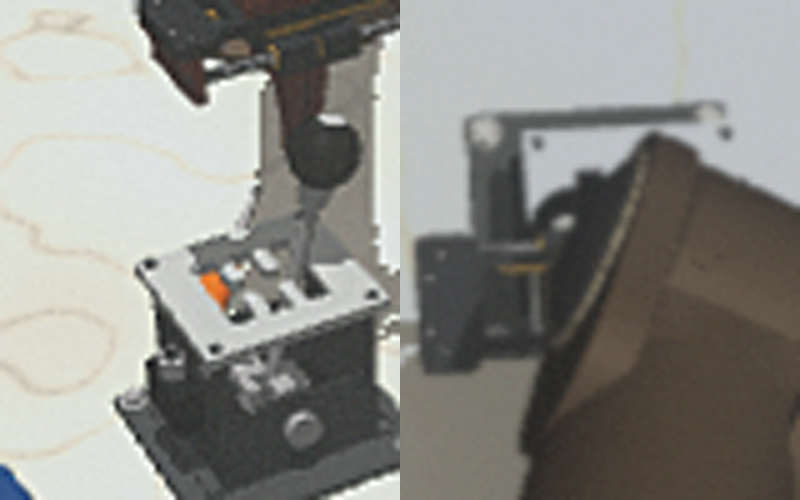

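```bash
cat > m.py <<'E'
from h import *
g=np.array([.522,-.216]);a=.055
def knob(sh,se):
    v=np.array([np.tan(sh),np.tan(se),1]);v*=.17/np.linalg.norm(v)
    return np.array([g[0]+np.cos(a)*v[0]-np.sin(a)*v[1],g[1]+np.sin(a)*v[0]+np.cos(a)*v[1],.04+v[2]])
E
python3 -c "
from m import *
for s in(-.3,-.2,-.1,0,.1,.2):print(s,knob(s,.3).round(3),np.round(proj('scene',knob(s,.3)),1),np.round(proj('top',knob(s,.3)),1))
im=cv2.imread('pics/l1.png')[:, :400];g0=cv2.imread('pics/scene0.png')[160:260,205:285];g0=cv2.resize(g0,None,fx=5,fy=5,interpolation=2)
for i in (g0,im):
  m=(i.max(2)<60).astype('uint8')[90:195,280:370]; d=cv2.distanceTransform(m,2,5); _,v,_,p=cv2.minMaxLoc(d); print(v/5,160+(p[1]+90)/5,205+(p[0]+280)/5)
"
```

```text
-0.3 [ 0.471 -0.171  0.196] [184.3 262.8] [238.3 380. ]
-0.2 [ 0.487 -0.169  0.199] [185.7 265.3] [232.2 379.4]
-0.1 [ 0.503 -0.167  0.202] [187.5 267.8] [226.1 378.9]
0 [ 0.519 -0.166  0.202] [189.9 270.2] [219.8 378.5]
0.1 [ 0.535 -0.165  0.202] [192.7 272.5] [213.6 378.2]
0.2 [ 0.552 -0.165  0.199] [196.1 274.7] [207.5 378. ]
1.0787599563598633 191.8 263.2
1.1587599754333495 195.4 271.4
```

Call:
{"fn": "apply_moves", "kwargs": {
  "moves": "0.002 0 0 0 0 0 0;0 0 0 0 0 0 0;-0.015 0 0 0 0 0 0;-0.02 0.02 0 0 0 0 0;0 0.03 0 0 0 0 0;0 0.028 0 0 0 0 0;0.03 0 0 0 0 0 0;0.032 0 0 0 0 0 0"
}}

```text
clock: 6.1
tool_pos: [0.514, -0.0899, 0.2022]
tool_rot: [[-0.998, -0.056, 0.002], [-0.056, 0.998, 0.0], [-0.002, 0.0, -1.0]]
wrist_force: [1.0, -0.2, -0.3]
opening: 0.0002
grip_force: 0.0
```

Call:
{"fn": "apply_moves", "kwargs": {
  "moves": "0 -0.015 0 0 0 0 0;0.001 -0.012 0 0 0 0 0;0 -0.006 0 0 0 0 0;0.001 -0.006 0 0 0 0 0;0 -0.006 0 0 0 0 0;0 -0.006 0 0 0 0 0;0.001 -0.006 0 0 0 0 0;0 0 0 0 0 0 0"
}}

```text
clock: 7.1
tool_pos: [0.5167, -0.1468, 0.202]
tool_rot: [[-0.998, -0.056, 0.001], [-0.056, 0.998, 0.001], [-0.001, 0.001, -1.0]]
wrist_force: [-0.3, 3.6, 3.4]
opening: 0.0001
grip_force: 1.5
```

Call:
{"fn": "apply_moves", "kwargs": {
  "moves": "0 -0.006 0 0 0 0 0;0.001 -0.006 0 0 0 0 0;0 -0.006 0 0 0 0 0;0 -0.006 0 0 0 0 0;0.001 -0.006 0 0 0 0 0;0 -0.006 0 0 0 0 0;0 -0.006 0 0 0 0 0;0 0 0 0 0 0 0"
}}

```text
clock: 8.1
tool_pos: [0.518, -0.1905, 0.2014]
tool_rot: [[-0.999, -0.054, -0.0], [-0.054, 0.999, -0.001], [0.0, -0.001, -1.0]]
wrist_force: [0.8, 0.5, -0.0]
opening: 0.0004
grip_force: 0.0
```

Call:
{"fn": "apply_moves", "kwargs": {
  "moves": "0 -0.006 0 0 0 0 0;0.001 -0.006 0 0 0 0 0;0 -0.006 0 0 0 0 0;0 -0.006 0 0 0 0 0;0.001 -0.006 0 0 0 0 0;0 -0.003 0 0 0 0 0;0 -0.002 0 0 0 0 0;0 0 0 0 0 0 0"
}}

```text
clock: 9.1
tool_pos: [0.5203, -0.2245, 0.2016]
tool_rot: [[-0.998, -0.055, -0.0], [-0.055, 0.998, -0.0], [0.0, -0.0, -1.0]]
wrist_force: [0.5, 0.4, -0.8]
opening: 0.0003
grip_force: 0.5
```

```bash
python3 look.py l2
```

```text
scene [([201.6, 245.7], 0.51)]
top []
[ 0.5205 -0.2245  0.2019] [-0.0156 -0.1791 -0.4927]
```

View pics/l2.png

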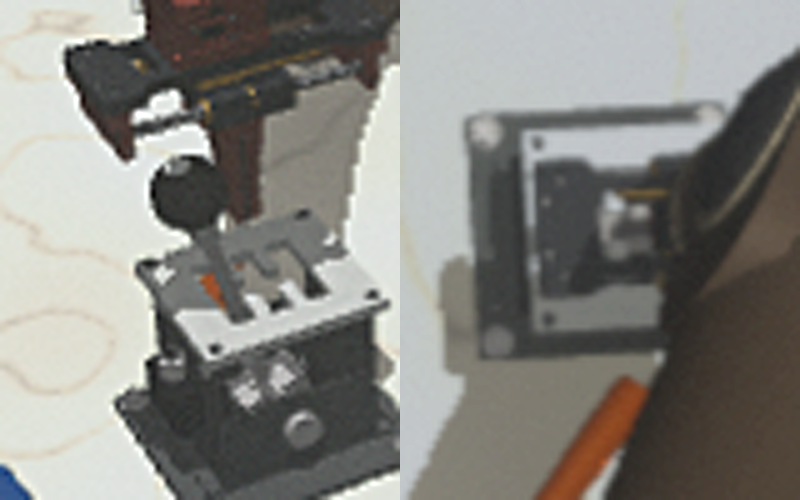

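```bash
python3 -c "
from m import *
for s in(-.1,0,.1,.2,.3):
  for e in (-.25,-.3):print(s,e,knob(s,e).round(3),np.round(proj('scene',knob(s,e)),1))
"
```

```text
-0.1 -0.25 [ 0.508 -0.259  0.204] [195.3 240. ]
-0.1 -0.3 [ 0.509 -0.267  0.202] [196.7 237.5]
0 -0.25 [ 0.524 -0.258  0.205] [197.8 242.1]
0 -0.3 [ 0.525 -0.266  0.202] [199.3 239.6]
0.1 -0.25 [ 0.541 -0.257  0.204] [200.8 244.5]
0.1 -0.3 [ 0.541 -0.265  0.202] [202.2 241.9]
0.2 -0.25 [ 0.557 -0.255  0.202] [204.3 247. ]
0.2 -0.3 [ 0.557 -0.263  0.199] [205.6 244.4]
0.3 -0.25 [ 0.573 -0.254  0.198] [208.1 249.6]
0.3 -0.3 [ 0.573 -0.261  0.196] [209.3 247.1]
```

The lever is at neutral, almost at the right leg (knob at px 198.6, 242.8). I push the last few mm sideways.

Call:
{"fn": "apply_moves", "kwargs": {
  "moves": "0 -0.002 0 0 0 0 0;0 -0.001 0 0 0 0 0;0 -0.001 0 0 0 0 0;0 -0.001 0 0 0 0 0;0 -0.001 0 0 0 0 0;0 -0.001 0 0 0 0 0;0 0 0 0 0 0 0;0 0 0 0 0 0 0"
}}

```text
clock: 10.3
tool_pos: [0.5204, -0.2315, 0.2017]
tool_rot: [[-0.998, -0.055, 0.0], [-0.055, 0.998, -0.0], [-0.0, -0.0, -1.0]]
wrist_force: [-0.2, 1.5, -1.4]
opening: 0.0008
grip_force: 0.7
```

Call:
{"fn": "apply_moves", "kwargs": {
  "moves": "0 -0.001 0 0 0 0 0;0 -0.001 0 0 0 0 0;0 -0.001 0 0 0 0 0;0 0 0 0 0 0 0;0 0 0 0 0 0 0;0 0 0 0 0 0 0;0 0 0 0 0 0 0;0 0 0 0 0 0 0"
}}

```text
clock: 11.3
tool_pos: [0.5204, -0.2336, 0.2016]
tool_rot: [[-0.998, -0.056, -0.0], [-0.056, 0.998, 0.001], [0.0, 0.001, -1.0]]
wrist_force: [0.9, 5.7, -0.2]
opening: 0.0003
grip_force: 2.5
```

```bash
python3 look.py l3
```

```text
scene [([201.4, 240.7], 0.76)]
top []
[ 0.5204 -0.2336  0.2016] [ 0.2939  5.1088 -0.9356]
```

View pics/l3.png

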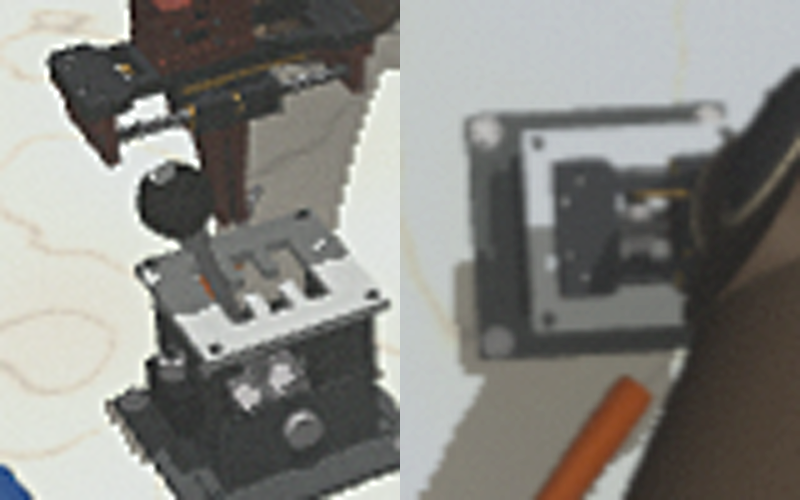

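Knob now at px (200.2, 240): select is about -0.3 at neutral, with the stop felt. I go round to the far side and push towards the robot.

Call:
{"fn": "apply_moves", "kwargs": {
  "moves": "0 0.02 0 0 0 0 0;0.025 0.006 0 0 0 0 0;0.035 0 0 0 0 0 0;0.005 -0.02 0 0 0 0 0;0 -0.025 0 0 0 0 0;0 -0.015 0 0 0 0 0;0 0 0 0 0 0 0;-0.01 0 0 0 0 0 0"
}}

```text
clock: 12.5
tool_pos: [0.5754, -0.2675, 0.2014]
tool_rot: [[-0.998, -0.056, 0.0], [-0.056, 0.998, 0.0], [-0.0, 0.0, -1.0]]
wrist_force: [-1.2, 0.8, 0.1]
opening: 0.0005
grip_force: 0.0
```

Call:
{"fn": "apply_moves", "kwargs": {
  "moves": "-0.008 0 0 0 0 0 0;-0.006 0 0 0 0 0 0;-0.006 0 0 0 0 0 0;-0.006 0 0 0 0 0 0;-0.006 0 0 0 0 0 0;-0.006 0 0 0 0 0 0;-0.006 0 0 0 0 0 0;0 0 0 0 0 0 0"
}}

```text
clock: 13.5
tool_pos: [0.5306, -0.2684, 0.2016]
tool_rot: [[-0.999, -0.055, -0.001], [-0.055, 0.999, 0.0], [0.001, 0.0, -1.0]]
wrist_force: [1.8, -0.6, 0.5]
opening: 0.001
grip_force: 0.9
```

Call:
{"fn": "apply_moves", "kwargs": {
  "moves": "-0.004 0 0 0 0 0 0;-0.004 0 0 0 0 0 0;-0.004 0 0 0 0 0 0;-0.003 0 0 0 0 0 0;-0.003 0 0 0 0 0 0;-0.001 0 0 0 0 0 0;-0.001 0 0 0 0 0 0;0 0 0 0 0 0 0"
}}

```text
clock: 14.5
tool_pos: [0.5114, -0.268, 0.2016]
tool_rot: [[-0.998, -0.055, -0.0], [-0.055, 0.998, 0.0], [0.0, 0.0, -1.0]]
wrist_force: [2.1, 1.6, -2.5]
opening: 0.0002
grip_force: 1.5
```

Call:
{"fn": "apply_moves", "kwargs": {
  "moves": "-0.001 0 0 0 0 0 0;-0.001 0 0 0 0 0 0;-0.001 0 0 0 0 0 0;0 0 0 0 0 0 0;0 0 0 0 0 0 0;0 0 0 0 0 0 0;0 0 0 0 0 0 0;0 0 0 0 0 0 0"
}}

```text
clock: 15.5
tool_pos: [0.5084, -0.2683, 0.2017]
tool_rot: [[-0.998, -0.055, -0.0], [-0.055, 0.998, -0.0], [0.0, -0.0, -1.0]]
wrist_force: [3.1, 0.6, -1.6]
opening: 0.0007
grip_force: 1.3
```

Call:
{"fn": "apply_moves", "kwargs": {
  "moves": "-0.001 0 0 0 0 0 0;-0.001 0 0 0 0 0 0;-0.001 0 0 0 0 0 0;0 0 0 0 0 0 0;0 0 0 0 0 0 0;0 0 0 0 0 0 0;0 0 0 0 0 0 0;0 0 0 0 0 0 0"
}}

```text
clock: 16.5
tool_pos: [0.5062, -0.2683, 0.2017]
tool_rot: [[-0.998, -0.056, 0.001], [-0.056, 0.998, -0.0], [-0.001, -0.001, -1.0]]
wrist_force: [6.5, 0.1, -4.3]
opening: 0.0007
grip_force: 3.1
```

Call:
{"fn": "apply_moves", "kwargs": {
  "moves": "-0.001 0 0 0 0 0 0;-0.001 0 0 0 0 0 0;-0.001 0 0 0 0 0 0;0 0 0 0 0 0 0;0 0 0 0 0 0 0;0 0 0 0 0 0 0;0 0 0 0 0 0 0;0 0 0 0 0 0 0"
}}

```text
clock: 17.5
tool_pos: [0.5045, -0.268, 0.2017]
tool_rot: [[-0.998, -0.056, 0.004], [-0.056, 0.998, -0.001], [-0.004, -0.001, -1.0]]
wrist_force: [10.6, -0.2, -8.2]
opening: 0.0004
grip_force: 5.3
```

```bash
python3 look.py l4;python3 -c "
from m import *
for s in(-.2,-.25,-.3):
  for e in (-.25,-.3):print(s,e,knob(s,e).round(3),np.round(proj('scene',knob(s,e)),1))"
```

```text
scene [([207.0, 241.0], 0.65)]
top [([241.8, 410.5], 0.51)]
[ 0.5045 -0.268   0.2017] [11.1683 -0.1291 -8.7129]
-0.2 -0.25 [ 0.492 -0.259  0.202] [193.2 238.1]
-0.2 -0.3 [ 0.492 -0.267  0.199] [194.6 235.7]
-0.25 -0.25 [ 0.483 -0.259  0.2  ] [192.3 237.2]
-0.25 -0.3 [ 0.484 -0.267  0.198] [193.7 234.9]
-0.3 -0.25 [ 0.475 -0.259  0.198] [191.5 236.4]
-0.3 -0.3 [ 0.477 -0.267  0.196] [192.9 234.1]
```

View pics/l4.png

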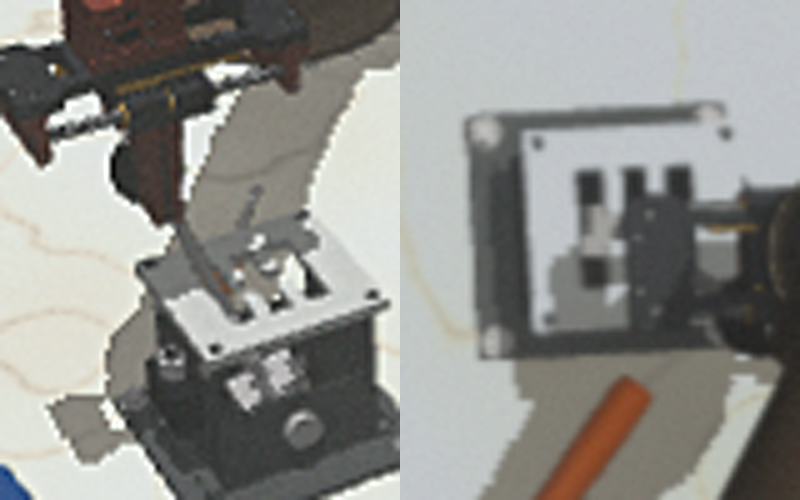

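Call:
{"fn": "apply_moves", "kwargs": {
  "moves": "-0.002 0 0 0 0 0 0;-0.002 0 0 0 0 0 0;0 0 0 0 0 0 0;0 0 0 0 0 0 0;0 0 0 0 0 0 0;0 0 0 0 0 0 0;0 0 0 0 0 0 0;0 0 0 0 0 0 0"
}}

```text
clock: 18.7
tool_pos: [0.5022, -0.2671, 0.2017]
tool_rot: [[-0.998, -0.057, 0.006], [-0.057, 0.998, -0.001], [-0.006, -0.001, -1.0]]
wrist_force: [15.4, 0.9, -11.8]
opening: 0.0002
grip_force: 8.1
```

Call:
{"fn": "apply_moves", "kwargs": {
  "moves": "0.006 0 0 0 0 0 0;0.015 0 0 0 0 0 0;0.02 0 0 0 0 0 0;0.02 0 0.01 0 0 0 0;0 0 0.03 0 0 0 0;0 0.03 0.03 0 0 0 0;0 0.06 0 0 0 0 0;0 0.06 0 0 0 0 0"
}}

```text
clock: 19.7
tool_pos: [0.559, -0.1177, 0.272]
tool_rot: [[-0.999, -0.053, -0.001], [-0.053, 0.999, -0.001], [0.001, -0.001, -1.0]]
wrist_force: [0.8, 1.0, -0.6]
opening: 0.0002
grip_force: 0.0
```

Call:
{"fn": "apply_moves", "kwargs": {
  "moves": "0 0.06 0 0 0 0 0;0 0.06 0 0 0 0 0;0 0.05 0 0 0 0 0;0 0.05 0 0 0 0 0;0 0.05 0 0 0 0 0;0 0.02 0 0 0 0 0;0 0 0 0 0 0 0;0 0 0 0 0 0 0"
}}

```text
clock: 20.7
tool_pos: [0.5597, 0.1692, 0.2717]
tool_rot: [[-0.999, -0.052, -0.0], [-0.052, 0.999, -0.001], [0.0, -0.001, -1.0]]
wrist_force: [1.0, -1.1, 0.2]
opening: 0.0003
grip_force: 0.0
```

Run:
```python
from m import *
o=[]
for cam,(r0,c0) in(('scene',(160,205)),('top',(175,345))):
    im=capture(cam); print(cam,[(x['centre'],round(x['conf'],2)) for x in spot_in(cam,'knob')][:2])
    for s in (-.2,-.3): print(s,np.round(proj(cam,knob(s,-.3)),1))
    o.append(cv2.resize(im[r0:r0+100,c0:c0+80,::-1],None,fx=5,fy=5,interpolation=2))
cv2.imwrite('pics/l5.png',np.hstack(o))
```

```text
scene [([196.1, 235.4], 0.69)]
-0.2 [194.6 235.7]
-0.3 [192.9 234.1]
top [([237.5, 411.2], 0.87)]
-0.2 [230.2 416.9]
-0.3 [236.3 416.5]
```

View pics/l5.png

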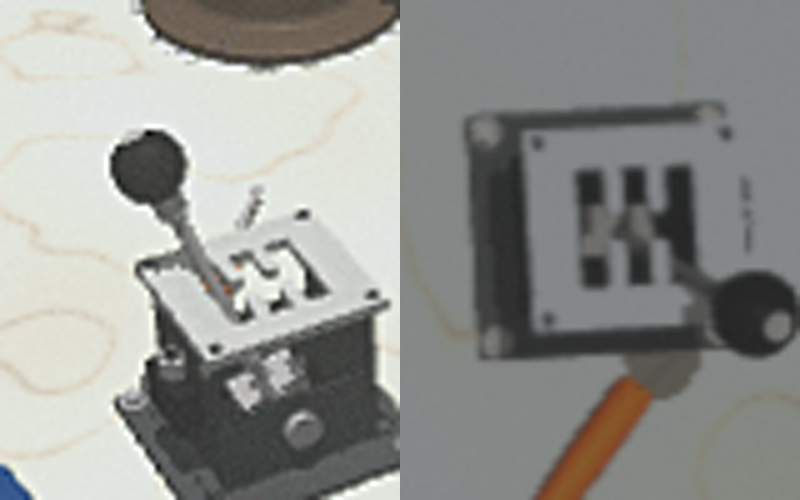

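Reverse is confirmed: the knob in the top view is at (237.6, 416.4), where the model at -0.3/-0.3 gives (236.3, 416.5). Next is the start button.

Run:
```python
from h import *
np.set_printoptions(precision=3,suppress=True)
print(atz('scene',[130+203/2.9,190+538/2.9],.071),atz('top',[110+257/2.6,150+239/2.6],.071))
a=cv2.imread('pics/top0.png')[185:235,225:290]; b=cv2.imread('pics/scene0.png')[185:240,335:400]
# dark-blob centroids
for n,cam,im,(r0,c0) in(('t','top',a,(185,225)),('s','scene',b,(185,335))):
    g=im.max(2); m=(g<(50 if n=='t' else 60)).astype('uint8'); k,l,st,ce=cv2.connectedComponentsWithStats(m)
    for i in range(1,k):
        if st[i,4]>15:
            rc=[ce[i][1]+r0,ce[i][0]+c0]; print(n,np.round(rc,1),st[i,2:],atz(cam,rc,.071))
```

```text
[0.557 0.209 0.071] [0.553 0.212 0.071]
t [191.9 253.7] [ 5  5 16] [0.602 0.178 0.071]
t [205.4 266.1] [ 12  12 115] [0.563 0.141 0.071]
t [208.9 241.6] [ 8  7 42] [0.553 0.213 0.071]
```

Call:
{"fn": "apply_moves", "kwargs": {
  "moves": "-0.006 0.043 0 0 0 0 0;0 0 -0.04 0 0 0 0;0 0 -0.04 0 0 0 0;0 0 -0.04 0 0 0 0;0 0 -0.03 0 0 0 0;0 0 -0.015 0 0 0 0;0 0 0 0 0 0 0;0 0 0 0 0 0 0"
}}

```text
clock: 21.9
tool_pos: [0.5543, 0.2148, 0.1079]
tool_rot: [[-0.998, -0.055, 0.002], [-0.055, 0.998, 0.001], [-0.002, 0.001, -1.0]]
wrist_force: [0.2, -0.4, 0.8]
opening: 0.0003
grip_force: 0.0
```

Run:
```python
from h import *
im=capture('scene'); print(get_state()['tool_pos'],get_state()['wrist_force'])
cv2.imwrite('pics/b1.png',cv2.resize(im[150:250,320:430,::-1],None,fx=5,fy=5,interpolation=2))
```

```text
[0.55424507 0.21491211 0.10802136] [-0.64881531  0.32194231 -0.11737881]
```

View pics/b1.png

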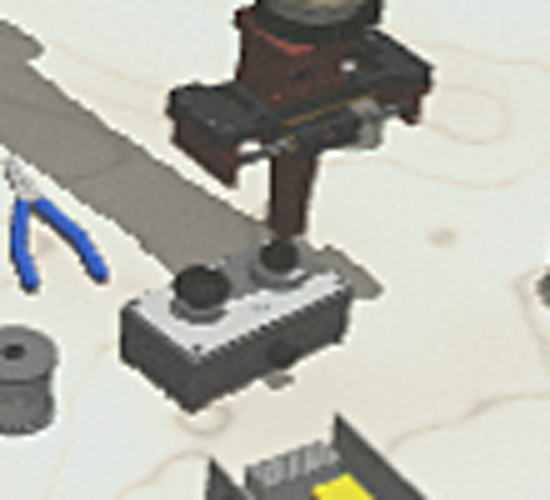

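The fingertip is at crop (288, 235), just above the start button at (280, 250), and clear of stop. I shift 2 mm and press.

Call:
{"fn": "apply_moves", "kwargs": {
  "moves": "0 -0.002 -0.004 0 0 0 0;0 0 -0.005 0 0 0 0;0 0 -0.004 0 0 0 0;0 0 -0.003 0 0 0 0;0 0 -0.002 0 0 0 0;0 0 -0.002 0 0 0 0;0 0 -0.002 0 0 0 0;0 0 0 0 0 0 0"
}}

```text
clock: 22.95
tool_pos: [0.5535, 0.2127, 0.087]
tool_rot: [[-0.998, -0.055, 0.0], [-0.055, 0.998, 0.001], [-0.0, 0.001, -1.0]]
wrist_force: [-8.2, -2.7, 26.8]
opening: 0.0005
grip_force: 12.5
```

Pressed to the stop (tip at 65 mm, 27 N). Release and retreat.

Call:
{"fn": "apply_moves", "kwargs": {
  "moves": "0 0 0 0 0 0 0;0 0 0.005 0 0 0 0;0 0 0.01 0 0 0 0;0 0 0.02 0 0 0 0;0 0 0.04 0 0 0 0;0 0 0.04 0 0 0 0;0 0 0.03 0 0 0 0;0 0 0 0 0 0 0"
}}

```text
clock: 23.95
tool_pos: [0.5547, 0.2131, 0.2321]
tool_rot: [[-0.998, -0.055, 0.004], [-0.055, 0.998, 0.002], [-0.004, 0.002, -1.0]]
wrist_force: [0.4, -0.5, 0.3]
opening: 0.0005
grip_force: 0.0
```

Run:
```python
from m import *
for c in('top','scene'):
    capture(c); print(c,[x['centre'] for x in spot_in(c,'knob')][:1],np.round(proj(c,knob(-.3,-.3)),1))
print(get_state()['tool_pos'],get_state()['wrist_force'])
```

```text
top [[234.9, 413.7]] [236.3 416.5]
scene [[193.9, 237.3]] [192.9 234.1]
[0.55270141 0.21254485 0.22833514] [-0.8916667   0.02948985  0.52310215]
```

```bash
python3 -c "
from workcell import *
print(finish_job())"
```

```text
the job is handed in; nothing more can be done
None
```

I handed the job in at about 24 s: the lever is in reverse against its stop, and the start button was then pressed to its stop and released (I took no closing picture to confirm it came up). The knob was only pushed with closed fingers, and nothing else on the bench was touched as far as I could see.

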